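Stack a laminate billet and hold the loupe in focus over it

TASK

Lay the copper plate squarely on the silver plate on the steel bench block, long sides together and edges flush, and let go of it. Then pick up the loupe by its handle and hold it level over the middle of the pile, with its lens at the focal height marked by the red collar on the gauge post, and finish while still holding it there steady and touching nothing else with it. Leave the gauge and its collar, the ingot and the tongs as they are.

Things in the scene. Friction and masses are not known exactly. Their poses are not given: they have to be found in the camera images.
- copper_center (a point): centre (half-way up) of the loose copper plate, 60 x 40 x 10 mm, about 0.2 kg, lying flat on the bench at the start. Its x axis runs along the 60 mm side, y along the 40 mm side, z up
- silver_center (a point): centre (half-way up) of the loose silver plate, pale grey metal, 60 x 40 x 10 mm, 0.25 kg, lying flat on the bench block. Same axes: x along its 60 mm side, z up
- block: dark steel bench block, fixed, 100 (x) x 80 (y) x 20 mm high; origin at the centre of its underside on the bench; the silver plate lies on it
- loupe_grip (a point): point to grip the loupe: on the straight wooden handle, half-way up it (10 mm above the bench at the start), close to the loupe's centre of mass. Handle 90 mm long, 16 mm wide, 20 mm high, running 55 mm back and 35 mm forward from this point. Axes: x along the handle towards the lens, z up out of the lens. Loupe about 0.12 kg, lying flat on the bench at the start
- loupe_lens (a point): centre of the loupe's lens, half-way up its round black rim (rim 56 mm across, 20 mm high, so 10 mm above the bench at the start). It lies 70 mm from the grip point along the handle's x axis, at the same height. z is the lens axis; level means z upright
- gauge: fixed focal-height gauge standing beyond the block as seen from the robot: round dark foot 56 mm across, upright steel post 8 mm thick and 169 mm high overall; origin at the centre of the foot's underside
- focal_mark (a point): middle of the red collar (26 mm across, 8 mm high) on the gauge post, on the post's axis; its height above the bench, 95 to 135 mm, is the height at which the middle of the lens has to be held. The collar grips the post by friction
- ingot_center (a point): bystander: middle of a loose rolled silver ingot, 85 x 26 x 12 mm, lying on the bench
- tongs_center (a point): bystander: middle of loose heavy brass draw tongs, about 190 mm long (along x), 80 mm wide, 16 mm high, lying on the bench
- clamp: bystander: fixed red bench pin clamp, 60 x 50 x 50 mm high, with a wooden pin reaching 95 mm to its -x side; origin under the red body's centre
There are look-alikes about, which are no part of the job. Of the things that look like the part that bears loupe_grip, take the one that is farthest to the robot's right at the start.

How it is judged:
On the way, in this order (a step that is already met when the one before it is completed fails the run):
1. the copper plate lies squarely on the silver plate on the block and is let go (horizontal distance between copper_center and silver_center below 0.005 m and angle between the x axis of copper_center and the x axis of silver_center, either way round below 0.1 rad and angle between each of copper_center, silver_center's own z axis and vertical below 0.06 rad and z of copper_center in the frame of silver_center between 0.008 and 0.0125 m and height (world z) of silver_center between 0.022 and 0.028 m and linear speed of copper below 0.02 m/s and contact force between the fingers and copper below 0.1 N), for 0.2 s.
2. the loupe is held in the gripper, clear of the bench (contact force between the fingers and loupe above 1 N and height (world z) of loupe_lens above 0.04 m), for 0.2 s.
At the end, for the whole second after the job is handed in: Copper lies flat on silver on the block, let go: centres within 5 mm, long sides within 0.10 rad. Loupe held by its handle, by the gripper alone, steady: lens centre within 12 mm of the pile's centre horizontally, within 8 mm of the red collar's height, tilted under 0.12 rad (all of step 1 and contact force between the fingers and loupe above 1 N and contact force between loupe and copper below 0.1 N and contact force between loupe and silver below 0.1 N and contact force between loupe and block below 0.1 N and contact force between loupe and gauge below 0.1 N and contact force between loupe and ingot below 0.1 N and contact force between loupe and tongs below 0.1 N and contact force between loupe and clamp below 0.1 N and linear speed of loupe below 0.02 m/s and angular speed of loupe below 0.2 rad/s and horizontal distance between loupe_lens and copper_center below 0.012 m and angle between loupe_lens's own z axis and vertical below 0.12 rad and distance between the grasp point and loupe_grip below 0.062 m and z of loupe_lens in the frame of focal_mark between -0.008 and 0.008 m); the arm keeps its last pose, push and grip.
It fails at once if the gauge's collar is shifted (distance of focal_mark from where it was at the start of the episode above 0.004 m).
It fails at once if the ingot is disturbed (distance of ingot_center from where it was at the start of the episode above 0.015 m).
It fails at once if the tongs are disturbed (distance of tongs_center from where it was at the start of the episode above 0.015 m).
It also fails if it takes over 48 s, if anything falls off the work surface, if the arm or the gripper's body presses on something with over 40 N, if the wrist force passes 120 N, or if a joint passes its speed limit or range.

ROBOT

A 7-joint arm with a two-finger parallel gripper is mounted at the origin on the work surface. World frame = base frame: x ahead of the robot, y to its left, z up, the work surface at z = 0. Lengths are in m, angles in rad, forces in N, time in s.
With the tool pointing down it reaches from about 0.4 to 0.85 m from the base axis. Payload 10.4 kg.
Tool frame: the origin (TCP) lies at the very end of the fingers, on their centre line; the grasp point (between the pads) lies 19 mm behind it; z points along the fingers, y is the direction in which the jaws open and shut (so a half turn about z gives the same grasp; the last joint's range is limited). The gripper opens to 87 mm and grips with 3 to 60 N. Pads are 19 mm wide; open, the fingers measure 117 mm over their backs; the gripper's body (75 mm by 190 mm) begins 51 mm behind the grasp point.
Start: joints at [1.155, 0.332, -0.065, 1.46, 0.022, 1.35, -0.088], TCP at [0.239, -0.577, 0.197] pointing down, gripper open.
Joint ranges: [-2.6, 2.6], [-0.5, 2.12], [-1.47, 1.34], [0.16, 2.42], [-1.27, 4.41], [0.06, 2.06], [-2.6, 2.6]. Speed limits (rad/s): [2.22, 2.22, 2.79, 2.79, 3.14, 3.14, 3.14].

INTERFACE

Orientations are given as a 3x3 rotation matrix whose columns are the frame's x, y, z axes.
In Python, from bench import state, eyes, robot gives the robot as it stands.
- The arm moves only by the tool arm_command, never from a script. Its argument "increments" is a list of rows, each an object with "hand": the opening, from 0 (shut) to 1 (fully open); "offset": the shift along the tool's x, y, z in mm, a list of three; "rot": the turn, a rotation vector about the tool's x, y, z in rad, a list of three. A call has 1 to 20 rows; each row shifts and turns the commanded pose from where the row before left it, along the tool's axes as they then stand; what a row does not reach is not made up. A row lasts 1/8 s, in which the tool goes at most 62.5 mm and 10.7 degrees, less where a joint would pass 70% of its speed; a pose out of reach is approached as far as the arm can. A call with a gripper value outside its range is refused whole. The fingers move at their own pace and stop on an object; "grip_force" is the grip in N (left out, the last holds). Time passes only in rows, so rows that do not move let the fingers close. It gives the time, the measured TCP pose, the force and the opening at its end, in the units of the state.
- state(): the state, without advancing time (a new reading comes with each control period).
- eyes.get_image(name): name is "side" or "top"; returns a dict with "color" (400x640x3 uint8, red, green, blue), "fx", "fy", "cx", "cy" (pixels), "dist" ([k1, k2, p1, p2, k3] as OpenCV has them; the pictures are not rectified), "R" (3x3) and "t" (3): a world point X has camera coordinates R X + t. Camera axes: x right, y down, z forward; pixel columns grow to the right and rows downward; lengths in m; the calibration is good to about 2 mm. A picture is of the moment at which its call begins. There is no depth.
- robot.sign_off(): hands the job in, once; it reports no verdict.
The state is a dict: "time_s": time; "joint_positions": joint angles; "qvel": joint speeds; "effort": joint torques, N m; "tool_pos": TCP position; "eef_rot": TCP orientation; "ft_force": force on the tool from outside, world axes, zero at the start; "torque": the same for the moment, N m; "gripper_width": finger opening in m.
Only numpy, scipy, OpenCV 4.12 (cv2) and the standard library are available. Lean on these libraries where they do the work, as an engineer would, in place of code of your own. Each camera call takes 0.05 s, during which the arm holds its last target.

## Working session

There is one attempt and no reset: what is moved stays moved. The work goes in short steps, Python scripts to look and compute and a tool call to move; the robot and the scene stay as the last step left them, time stands still between calls to the robot, and variables do not carry over. Pictures are saved under pics/ and viewed, and the job is handed in when it is done.

Besides the shell and the picture viewer there is one more tool, called after ">>>" in YAML: its name, and indented under it one key for each argument. arm_command: Moves the arm, as the interface text tells. Its arguments: {"type":"object","properties":{"increments":{"type":"array"},"grip_force":{"type":"number"}},"required":["increments"]}

```bash
mkdir -p pics; ls
python3 - <<'E'
from bench import state, eyes, robot
import cv2,pickle
s=state();print(s['time_s'],s['tool_pos'],s['eef_rot'],s['gripper_width'],s['ft_force'])
for n in('side','top'):
    im=eyes.get_image(n);pickle.dump(im,open(f'pics/{n}0.pkl','wb'))
    cv2.imwrite(f'pics/{n}0.png',im['color'][:,:,::-1])
    print(n,im['fx'],im['fy'],im['cx'],im['cy'],im['dist'],im['R'],im['t'])
E
```

```text
pics
0.0 [ 0.23907017 -0.57699097  0.19583002] [[ 9.23818039e-01  3.82831341e-01 -6.28194494e-04]
 [ 3.82831851e-01 -9.23817073e-01  1.33817695e-03]
 [-6.80407228e-05 -1.47672487e-03 -9.99998907e-01]] 0.086830912507406 [-0.2541949   0.7533917   0.57776096]
side 361.4205826740724 361.4205826740724 318.58992634522735 197.60720428238295 [-0.07724668  0.          0.          0.          0.        ] [[-0.97745833 -0.21080429 -0.01169435]
 [-0.0931965   0.48050939 -0.87202359]
 [ 0.18944556 -0.85127685 -0.48932413]] [0.53854347 0.09237399 0.93123959]
top 487.2224172184852 487.2224172184852 329.19418094877585 201.89851188003226 [-0.06399781  0.          0.          0.          0.        ] [[-0.02068948 -0.99977867  0.00381499]
 [-0.97185738  0.01921577 -0.23478498]
 [ 0.23465971 -0.00856521 -0.97203984]] [0.10090522 0.55148812 1.23467525]
```

View pics/top0.png

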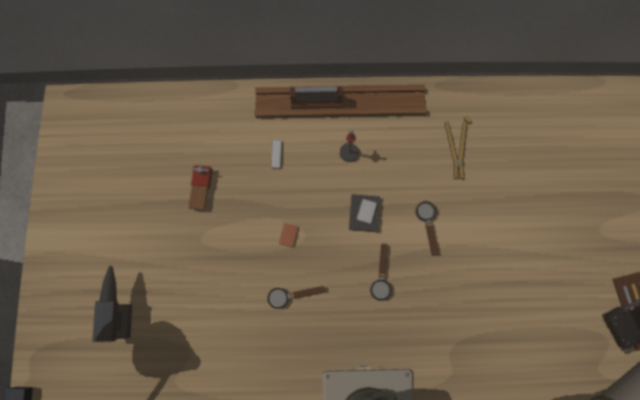

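View pics/side0.png

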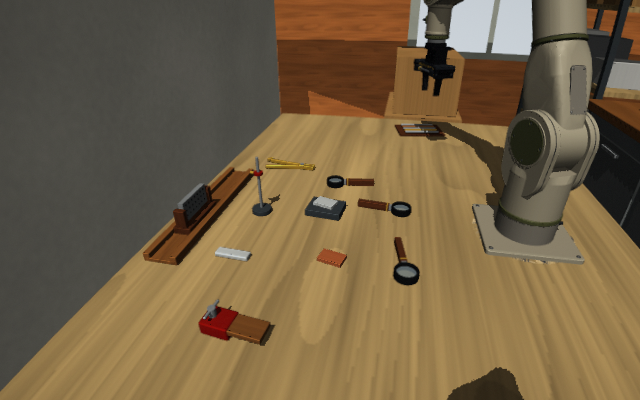

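```bash
cat > h.py <<'E'
import cv2,pickle,numpy as np
from scipy.optimize import least_squares
def load(n,k=0): return pickle.load(open(f'pics/{n}{k}.pkl','rb'))
def K(im): return np.array([[im['fx'],0,im['cx']],[0,im['fy'],im['cy']],[0,0,1.]])
def proj(im,X):
    X=np.asarray(X,float).reshape(-1,3)
    return cv2.projectPoints(X,cv2.Rodrigues(np.array(im['R']))[0],np.array(im['t']),K(im),np.array(im['dist']))[0].reshape(-1,2)
def back(im,uv,z):
    uv=np.asarray(uv,float).reshape(-1,1,2)
    p=cv2.undistortPoints(uv,K(im),np.array(im['dist'])).reshape(-1,2)
    R=np.array(im['R']);c=-R.T@np.array(im['t'])
    d=np.c_[p,np.ones(len(p))]@R
    return c+d*((z-c[2])/d[:,2])[:,None]
def crop(im,x0,y0,w,h,s,fn,bright=2.0):
    c=im['color'][y0:y0+h,x0:x0+w,::-1]
    c=cv2.resize(c,None,fx=s,fy=s,interpolation=cv2.INTER_CUBIC)
    c=np.clip(c.astype(float)*bright,0,255).astype('uint8')
    for i in range(0,w,10):
        cv2.putText(c,str(x0+i) if i%20==0 else '',(i*s,10),0,.35,(255,255,0),1);cv2.line(c,(i*s,12),(i*s,16),(255,255,0),1)
    for i in range(0,h,10):
        cv2.putText(c,str(y0+i),(0,i*s+4),0,.35,(255,255,0),1)
    cv2.imwrite(fn,c)
E
python3 - <<'E'
from h import *
t=load('top');s=load('side')
crop(t,265,180,180,130,4,'pics/t_c1.png')
crop(t,330,125,150,120,5,'pics/t_c2.png')
crop(s,225,145,200,145,4,'pics/s_c1.png',1.5)
for n,uv in dict(cop=(289,235),sil=(367,211),lens=(427,211),hend=(435,254),ing=(277,154),foot=(349,153),tongs=(458,150),clamp=(201,178)).items(): print(n,back(t,uv,.01).round(3))
E
```

```text
cop [[0.476 0.201 0.01 ]]
sil [[ 0.539 -0.015  0.01 ]]
lens [[ 0.535 -0.182  0.01 ]]
hend [[ 0.415 -0.196  0.01 ]]
ing [[0.71  0.235 0.01 ]]
foot [[0.709 0.03  0.01 ]]
tongs [[ 0.713 -0.285  0.01 ]]
clamp [[0.644 0.45  0.01 ]]
```

View pics/t_c1.png

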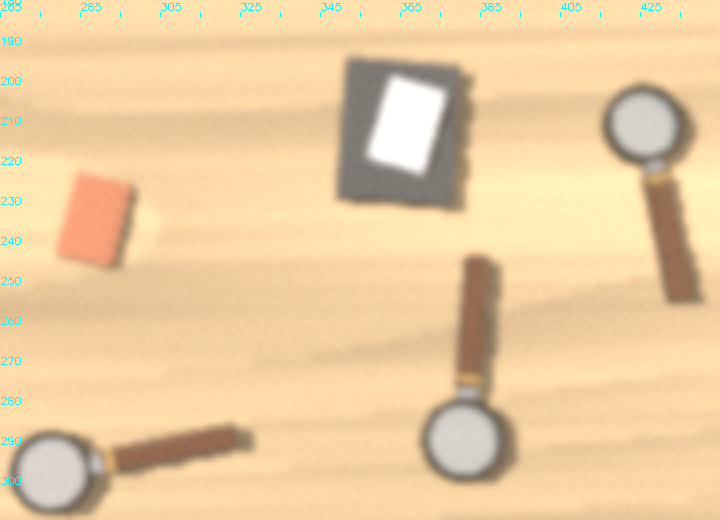

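View pics/t_c2.png

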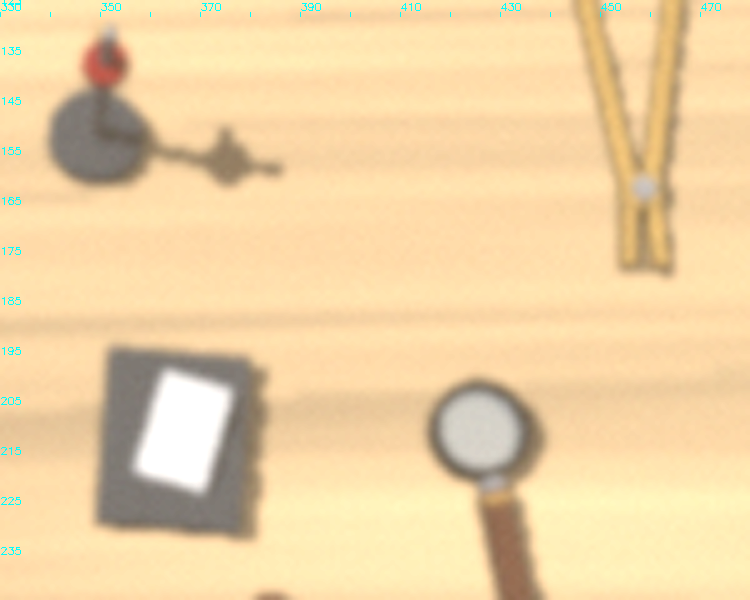

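View pics/s_c1.png

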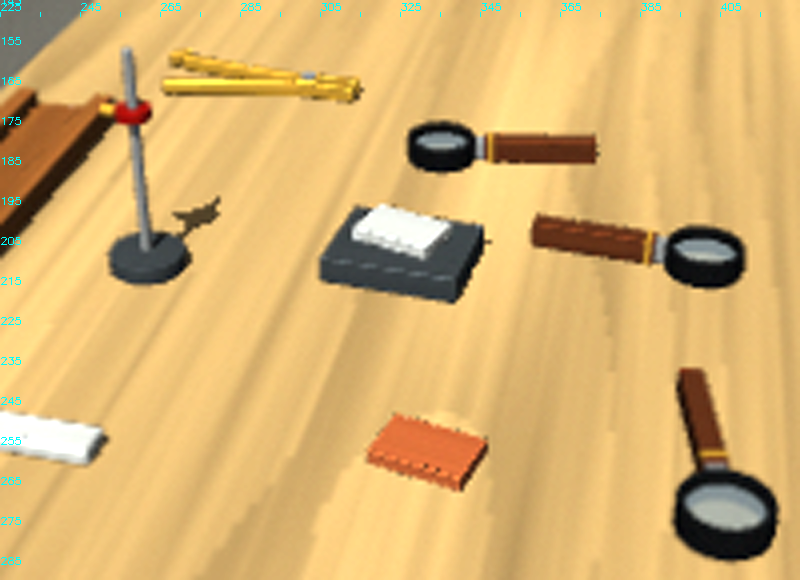

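Loupes in the top image: lens at (427,211), (381,290) and (278,298). The one at (427,211), with its handle around (432,238), is farthest to the image right, which is the robot's right (-y), and the crop confirms it. The copper plate is at (289,235), the silver plate at (367,211) on the block, and the gauge foot at (348,153). Next I'll fit precise poses.

```bash
cat >> h.py <<'E'
from scipy.optimize import minimize
def boxpts(x,y,yaw,zc,dx,dy,dz):
    c,s=np.cos(yaw),np.sin(yaw)
    return np.array([[x+c*a-s*b,y+s*a+c*b,zc+e] for a in(-dx/2,dx/2) for b in(-dy/2,dy/2) for e in(-dz/2,dz/2)])
def sil(im,pts,S=8,win=None):
    x0,y0,w,h=win
    p=proj(im,pts); hull=cv2.convexHull(((p-[x0,y0]+.5)*S*16).astype(np.int32).reshape(-1,1,2))
    m=np.zeros((h*S,w*S),np.uint8);cv2.fillConvexPoly(m,hull,255,shift=4)
    return cv2.resize(m,(w,h),interpolation=cv2.INTER_AREA)/255.
def fit(ims,masks,wins,f,p0,step):
    def cost(p): return sum(((sil(i,f(p),win=w)-m)**2).sum() for i,m,w in zip(ims,masks,wins))
    sx=np.vstack([p0]+[np.array(p0)+np.eye(len(p0))[k]*step[k] for k in range(len(p0))])
    r=minimize(cost,p0,method='Nelder-Mead',options=dict(initial_simplex=sx,xatol=1e-5,fatol=1e-3,maxiter=400))
    return r.x,r.fun
def soft(im,win,ch,lo,hi):
    x0,y0,w,h=win
    return np.clip((ch(im['color'][y0:y0+h,x0:x0+w].astype(float))-lo)/(hi-lo),0,1)
E
python3 - <<'E'
from h import *
t=load('top');s=load('side')
for im,uv in((t,[(289,235),(300,225),(367,211),(352,211),(280,235)]),(s,[(332,255),(332,262),(323,200),(326,209),(310,212),(330,240)])):
    print([ (q,im['color'][q[1],q[0]].tolist()) for q in uv])
E
```

```text
[((289, 235), [125, 81, 61]), ((300, 225), [124, 106, 82]), ((367, 211), [138, 135, 133]), ((352, 211), [65, 62, 60]), ((280, 235), [134, 107, 81])]
[((332, 255), [153, 77, 40]), ((332, 262), [169, 85, 45]), ((323, 200), [168, 170, 165]), ((326, 209), [48, 53, 54]), ((310, 212), [39, 43, 45]), ((330, 240), [158, 129, 81])]
```

Run:
```python
from h import *
t=load('top');s=load('side')
rg=lambda c:c[...,0]/(c[...,1]+1)
B=lambda c:c[...,2]
wt,ws=(270,215,40,40),(308,240,45,35)
mt=soft(t,wt,rg,1.25,1.5);ms=soft(s,ws,rg,1.3,1.9)
print(mt.sum(),ms.sum())
f=lambda p:boxpts(p[0],p[1],p[2],.005,.06,.04,.01)
p0=[.476,.201,-.3];st=[.005,.005,.1]
for nm,a in(('both',([t,s],[mt,ms],[wt,ws])),('top',([t],[mt],[wt])),('side',([s],[ms],[ws]))):
    print('cop',nm,fit(*a,f,p0,st))
wt,ws=(352,194,30,35),(308,192,35,22)
mt=soft(t,wt,B,62,130);ms=soft(s,ws,B,60,160)
# kill wood
def nowood(im,w,m):
    x0,y0,a,b=w;c=im['color'][y0:y0+b,x0:x0+a].astype(float)
    return m*(c[...,0]-c[...,2]<25)
mt=nowood(t,wt,mt);ms=nowood(s,ws,ms)
cv2.imwrite('pics/m.png',cv2.resize(np.hstack([np.pad(mt,((0,0),(0,0))),np.pad(ms,((0,13),(0,0)))])*255,None,fx=8,fy=8,interpolation=0))
f=lambda p:boxpts(p[0],p[1],p[2],.025,.06,.04,.01)
p0=[.537,-.015,-.3]
for nm,a in(('both',([t,s],[mt,ms],[wt,ws])),('top',([t],[mt],[wt])),('side',([s],[ms],[ws]))):
    print('sil',nm,fit(*a,f,p0,st))
```

```text
280.9424236265906 346.04754803751894
cop both (array([ 0.47746052,  0.20254051, -0.25562783]), np.float64(47.30680420031571))
cop top (array([ 0.47812262,  0.20406255, -0.25882467]), np.float64(23.73854733840974))
cop side (array([ 0.47717996,  0.20122581, -0.2510116 ]), np.float64(13.379557494816808))
sil both (array([ 0.5363999 , -0.01269906, -0.32544909]), np.float64(44.93043860053825))
sil top (array([ 0.53676317, -0.01134524, -0.32200338]), np.float64(8.227613417916185))
sil side (array([ 0.53663576, -0.01624195, -0.32861463]), np.float64(21.398848250672817))[ WARN:0@1.086] global loadsave.cpp:1063 imwrite_ Unsupported depth image for selected encoder is fallbacked to CV_8U.
```

View pics/m.png

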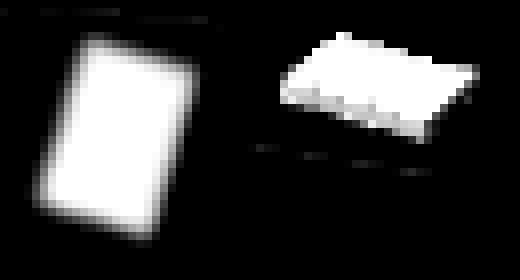

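>>> arm_command:
  increments:
    - {"hand": 1,"offset": [40,-29,0],"rot": [0,0,0]}
    - {"hand": 1,"offset": [40,-29,0],"rot": [0,0,0]}
    - {"hand": 1,"offset": [40,-29,0],"rot": [0,0,0]}
    - {"hand": 1,"offset": [40,-29,0],"rot": [0,0,0]}
    - {"hand": 1,"offset": [40,-29,0],"rot": [0,0,0]}
    - {"hand": 1,"offset": [40,-29,0],"rot": [0,0,0]}
    - {"hand": 1,"offset": [40,-29,0],"rot": [0,0,0]}
    - {"hand": 1,"offset": [40,-29,0],"rot": [0,0,0]}
    - {"hand": 1,"offset": [40,-29,0],"rot": [0,0,0]}
    - {"hand": 1,"offset": [40,-29,0],"rot": [0,0,0]}
    - {"hand": 1,"offset": [0,0,0],"rot": [0,0,0.13]}
    - {"hand": 1,"offset": [0,0,0],"rot": [0,0,0.13]}
    - {"hand": 1,"offset": [0,0,0],"rot": [0,0,0.13]}
    - {"hand": 1,"offset": [0,0,0],"rot": [0,0,0.13]}
    - {"hand": 1,"offset": [0,0,0],"rot": [0,0,0.13]}

```text
time_s: 1.98
tool_pos: [0.4975, -0.1564, 0.1963]
eef_rot: [[0.966, -0.259, -0.001], [-0.259, -0.966, 0.0], [-0.001, 0.0, -1.0]]
ft_force: [-0.2, -0.3, 0.4]
gripper_width: 0.0873
```

>>> arm_command:
  increments:
    - {"hand": 1,"offset": [-14,-43,0],"rot": [0,0,0]}
    - {"hand": 1,"offset": [-14,-43,0],"rot": [0,0,0]}
    - {"hand": 1,"offset": [-14,-43,0],"rot": [0,0,0]}
    - {"hand": 1,"offset": [-14,-43,20],"rot": [0,0,0]}
    - {"hand": 1,"offset": [-14,-43,20],"rot": [0,0,0]}
    - {"hand": 1,"offset": [-14,-43,25],"rot": [0,0,0]}
    - {"hand": 1,"offset": [-14,-43,25],"rot": [0,0,0]}
    - {"hand": 1,"offset": [-14,-40,25],"rot": [0,0,0]}
    - {"hand": 1,"offset": [0,0,25],"rot": [0,0,0]}
    - {"hand": 1,"offset": [0,0,0],"rot": [0,0,0]}
    - {"hand": 1,"offset": [0,0,0],"rot": [0,0,0]}

```text
time_s: 3.35
tool_pos: [0.4767, 0.2014, 0.0574]
eef_rot: [[0.967, -0.255, 0.001], [-0.255, -0.967, -0.0], [0.001, -0.0, -1.0]]
ft_force: [-0.6, 0.8, -0.3]
gripper_width: 0.0871
```

```bash
cat > snap.py <<'E'
import sys,pickle,cv2
from bench import state,eyes
k=sys.argv[1]
for n in('side','top'):
    im=eyes.get_image(n);pickle.dump(im,open(f'pics/{n}{k}.pkl','wb'))
s=state();print(s['time_s'],s['tool_pos'].round(4),s['gripper_width'],s['ft_force'].round(2))
pickle.dump(s,open(f'pics/st{k}.pkl','wb'))
E
python3 snap.py 1
python3 - <<'E'
from h import *
t=load('top',1);s=load('side',1)
crop(s,260,160,160,120,5,'pics/s1.png',1.5)
st=pickle.load(open('pics/st1.pkl','rb'))
print(proj(s,st['tool_pos']),proj(t,st['tool_pos']))
E
```

```text
3.45 [0.4771 0.2015 0.0578] 0.08678349209837416 [0.16 0.02 0.83]
[[331.35028715 239.06722816]] [[287.55289921 231.41639804]]
```

View pics/s1.png

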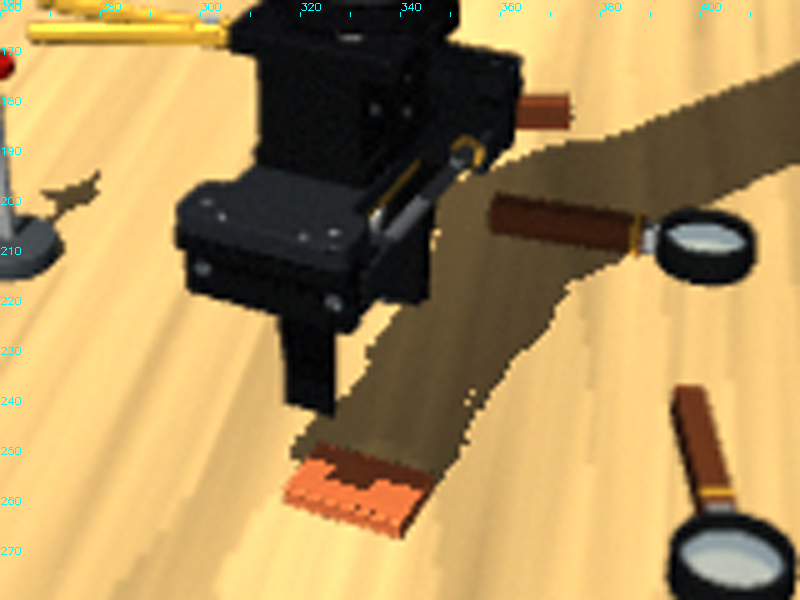

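Side view: the open fingers straddle the copper plate, which is at (330,258). I'll go down and grip.

>>> arm_command:
  increments:
    - {"hand": 1,"offset": [0,-1,20],"rot": [0,0,0]}
    - {"hand": 1,"offset": [0,0,20],"rot": [0,0,0]}
    - {"hand": 1,"offset": [0,0,8],"rot": [0,0,0]}
    - {"hand": 1,"offset": [0,0,5],"rot": [0,0,0]}
    - {"hand": 0.4,"offset": [0,0,0],"rot": [0,0,0]}
    - {"hand": 0.3,"offset": [0,0,0],"rot": [0,0,0]}
    - {"hand": 0.3,"offset": [0,0,0],"rot": [0,0,0]}
    - {"hand": 0.3,"offset": [0,0,0],"rot": [0,0,0]}
    - {"hand": 0.3,"offset": [0,0,0],"rot": [0,0,0]}
    - {"hand": 0.3,"offset": [0,0,0],"rot": [0,0,0]}
  grip_force: 20

```text
time_s: 4.7
tool_pos: [0.4765, 0.2028, 0.0037]
eef_rot: [[0.967, -0.254, 0.0], [-0.254, -0.967, -0.0], [0.0, 0.0, -1.0]]
ft_force: [-0.2, 0.0, 0.4]
gripper_width: 0.0355
```

```bash
python3 snap.py 2
python3 - <<'E'
from h import *
t=load('top',2);s=load('side',2)
crop(s,290,200,80,80,7,'pics/s2.png',1.8)
crop(t,260,205,60,60,9,'pics/t2.png',2.2)
E
```

```text
4.8 [0.4765 0.2028 0.0036] 0.029643214756540342 [-0.81  0.7  -0.04]
```

View pics/s2.png

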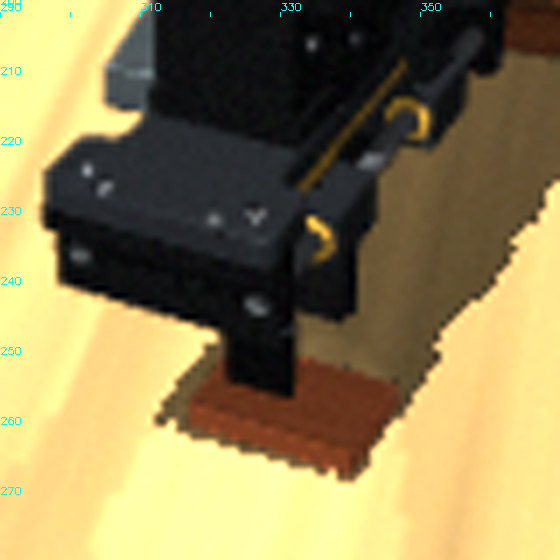

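View pics/t2.png

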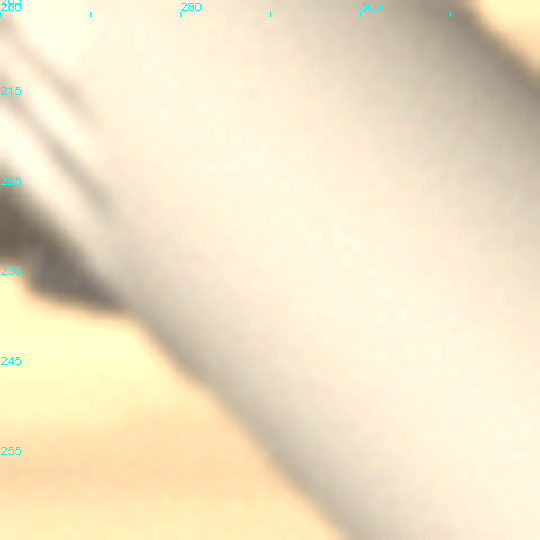

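```bash
python3 - <<'E'
from h import *
for k,w in((1,.0868),(2,.0297)):
    s=load('side',k);st=pickle.load(open(f'pics/st{k}.pkl','rb'))
    p=st['tool_pos'];R=st['eef_rot']
    for z in(0,-.005,-.01,-.015,-.02):
        print(k,z,[proj(s,p+R@np.array([a,-b,z]))[0].round(1).tolist() for a in(-.0095,.0095) for b in(w/2,w/2+.015)])
E
python3 - <<'E'
import cv2,pickle,numpy as np
im=pickle.load(open('pics/side1.pkl','rb'))
E
```

```text
1 0 [[326.8, 250.7], [323.7, 254.6], [319.0, 248.4], [315.9, 252.2]]
1 -0.005 [[326.8, 248.9], [323.7, 252.8], [319.0, 246.6], [315.8, 250.3]]
1 -0.01 [[326.8, 247.1], [323.7, 250.9], [319.0, 244.7], [315.8, 248.5]]
1 -0.015 [[326.8, 245.2], [323.7, 249.0], [318.9, 242.9], [315.8, 246.6]]
1 -0.02 [[326.8, 243.3], [323.7, 247.1], [318.9, 241.0], [315.7, 244.7]]
2 0 [[332.3, 263.0], [329.6, 266.8], [325.0, 260.7], [322.1, 264.4]]
2 -0.005 [[332.4, 261.3], [329.6, 265.1], [324.9, 259.0], [322.1, 262.7]]
2 -0.01 [[332.4, 259.6], [329.6, 263.4], [324.9, 257.3], [322.1, 261.0]]
2 -0.015 [[332.4, 257.9], [329.6, 261.6], [324.9, 255.6], [322.0, 259.3]]
2 -0.02 [[332.4, 256.1], [329.6, 259.9], [324.9, 253.9], [322.0, 257.6]]
```

Run:
```python
from h import *
t=load('top',0);s=load('side',0)
p=np.array([.23907,-.57699,.19583]);R=np.array([[.9238,.3828,0],[.3828,-.9238,.0013],[0,-.0015,-1]])
for im in(s,t):
    print([proj(im,p+R@np.array([0,b,z]))[0].round(1).tolist() for b in(-.0434,.0434) for z in(0,-.03)],proj(im,p)[0])
crop(s,390,20,90,100,6,'pics/s0g.png',1.5)
crop(t,560,270,80,130,4,'pics/t0g.png',2.5)
```

```text
[[434.0, 102.2], [435.0, 94.2], [424.0, 96.7], [424.9, 89.0]] [428.86532282  99.36276915]
[[602.6, 322.2], [609.7, 322.2], [633.1, 306.4], [640.9, 305.9]] [617.96644159 314.25785585]
```

View pics/s0g.png

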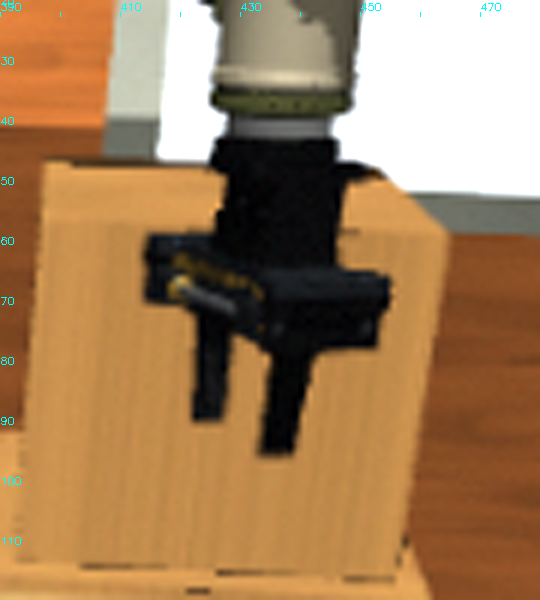

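View pics/t0g.png

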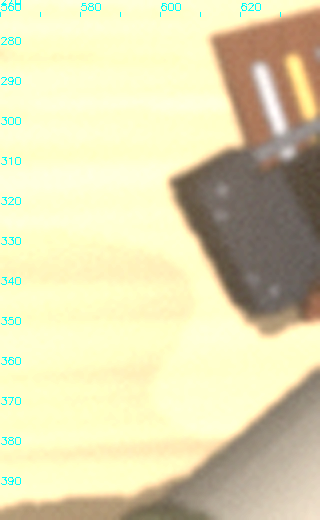

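The fingers slid over the copper (opening 30 mm, no force). The visible tips sit about 20-29 mm higher than the reported TCP, both here and in the start picture. So the fingers end short of the stated TCP. I'll open and go down further, guarded.

>>> arm_command:
  increments:
    - {"hand": 1,"offset": [0,0,0],"rot": [0,0,0]}
    - {"hand": 1,"offset": [0,0,0],"rot": [0,0,0]}
    - {"hand": 1,"offset": [0,0,0],"rot": [0,0,0]}
    - {"hand": 1,"offset": [0,0,4],"rot": [0,0,0]}
    - {"hand": 1,"offset": [0,0,4],"rot": [0,0,0]}
    - {"hand": 1,"offset": [0,0,0],"rot": [0,0,0]}

```text
time_s: 5.55
tool_pos: [0.4761, 0.2027, -0.0048]
eef_rot: [[0.967, -0.254, -0.001], [-0.254, -0.967, -0.0], [-0.001, 0.0, -1.0]]
ft_force: [0.6, 0.0, 0.2]
gripper_width: 0.0813
```

```bash
python3 snap.py 3
python3 - <<'E'
from h import *
s=load('side',3)
crop(s,290,200,80,80,7,'pics/s3.png',2.2)
E
```

```text
5.65 [ 0.4764  0.2029 -0.0045] 0.08493412262597654 [ 0.72 -0.08 -0.15]
```

View pics/s3.png

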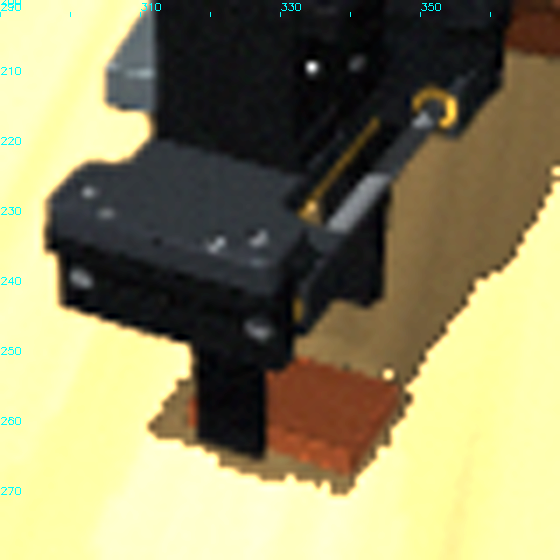

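>>> arm_command:
  increments:
    - {"hand": 1,"offset": [0,0,4],"rot": [0,0,0]}
    - {"hand": 1,"offset": [0,0,3],"rot": [0,0,0]}
    - {"hand": 1,"offset": [0,0,0],"rot": [0,0,0]}

```text
time_s: 6.02
tool_pos: [0.4763, 0.2028, -0.0117]
eef_rot: [[0.967, -0.254, -0.0], [-0.254, -0.967, -0.0], [-0.0, 0.0, -1.0]]
ft_force: [-0.1, -0.2, -0.5]
gripper_width: 0.0868
```

```bash
python3 snap.py 4
python3 - <<'E'
from h import *
s=load('side',4);st=pickle.load(open('pics/st4.pkl','rb'))
p=st['tool_pos'];R=st['eef_rot']
for z in(0,.003,.006,.009,.012,.015):
    q=p.copy();q[2]=z
    print(z,[proj(s,q+R@np.array([a,-b,0]))[0].round(1).tolist() for a in(-.0095,.0095) for b in(.0434,.0585)])
crop(s,290,200,80,80,7,'pics/s4.png',2.2)
E
```

```text
6.125 [ 0.4765  0.2029 -0.0114] 0.08690420233103101 [-0.08 -0.86 -0.  ]
0 [[327.0, 271.6], [324.0, 275.6], [319.5, 269.1], [316.4, 273.1]]
0.003 [[327.0, 270.6], [324.0, 274.6], [319.4, 268.1], [316.4, 272.1]]
0.006 [[327.0, 269.5], [324.0, 273.6], [319.4, 267.1], [316.4, 271.1]]
0.009 [[327.0, 268.5], [324.0, 272.5], [319.4, 266.1], [316.4, 270.0]]
0.012 [[327.0, 267.5], [324.0, 271.5], [319.4, 265.0], [316.3, 269.0]]
0.015 [[327.0, 266.4], [324.0, 270.4], [319.4, 264.0], [316.3, 268.0]]
```

View pics/s4.png

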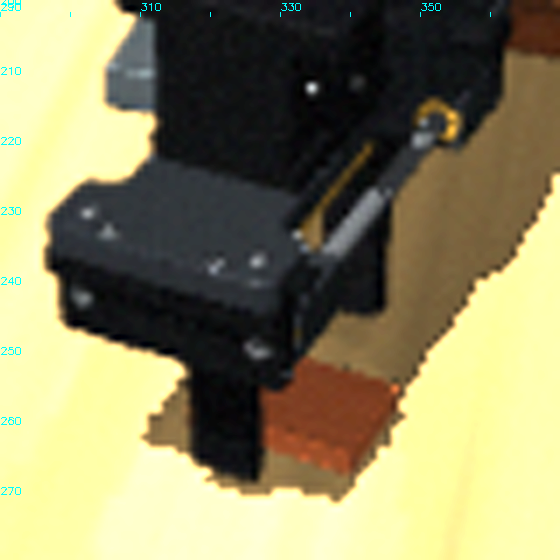

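>>> arm_command:
  increments:
    - {"hand": 1,"offset": [0,0,2],"rot": [0,0,0]}
    - {"hand": 1,"offset": [0,0,2],"rot": [0,0,0]}
    - {"hand": 1,"offset": [0,0,0],"rot": [0,0,0]}

```text
time_s: 6.5
tool_pos: [0.4764, 0.2028, -0.0155]
eef_rot: [[0.967, -0.254, -0.0], [-0.254, -0.967, -0.0], [-0.0, 0.0, -1.0]]
ft_force: [0.3, -0.3, -0.1]
gripper_width: 0.0868
```

>>> arm_command:
  increments:
    - {"hand": 1,"offset": [0,0,2],"rot": [0,0,0]}
    - {"hand": 1,"offset": [0,0,0],"rot": [0,0,0]}

```text
time_s: 6.75
tool_pos: [0.4764, 0.2028, -0.0175]
eef_rot: [[0.967, -0.254, -0.0], [-0.254, -0.967, -0.0], [-0.0, 0.0, -1.0]]
ft_force: [-0.2, -0.4, 0.2]
gripper_width: 0.087
```

>>> arm_command:
  increments:
    - {"hand": 1,"offset": [0,0,2],"rot": [0,0,0]}
    - {"hand": 1,"offset": [0,0,0],"rot": [0,0,0]}

```text
time_s: 7.0
tool_pos: [0.4764, 0.2028, -0.0195]
eef_rot: [[0.967, -0.254, -0.0], [-0.254, -0.967, -0.0], [-0.0, 0.0, -1.0]]
ft_force: [-0.3, 0.1, -0.2]
gripper_width: 0.087
```

>>> arm_command:
  increments:
    - {"hand": 1,"offset": [0,0,2],"rot": [0,0,0]}
    - {"hand": 1,"offset": [0,0,0],"rot": [0,0,0]}

```text
time_s: 7.25
tool_pos: [0.4764, 0.2028, -0.0215]
eef_rot: [[0.967, -0.254, -0.0], [-0.254, -0.967, -0.0], [-0.0, 0.0, -1.0]]
ft_force: [-0.4, 0.2, -0.1]
gripper_width: 0.0872
```

>>> arm_command:
  increments:
    - {"hand": 1,"offset": [0,0,1.5],"rot": [0,0,0]}
    - {"hand": 1,"offset": [0,0,0],"rot": [0,0,0]}

```text
time_s: 7.5
tool_pos: [0.4764, 0.2028, -0.023]
eef_rot: [[0.967, -0.254, -0.0], [-0.254, -0.967, -0.0], [-0.0, 0.0, -1.0]]
ft_force: [-0.5, 0.4, -0.8]
gripper_width: 0.0871
```

```bash
python3 snap.py 5
python3 - <<'E'
from h import *
s=load('side',5)
crop(s,290,200,80,80,7,'pics/s5.png',2.2)
E
```

```text
7.6 [ 0.4765  0.2028 -0.0229] 0.08723985768610193 [-0.29  0.59 -0.28]
```

View pics/s5.png

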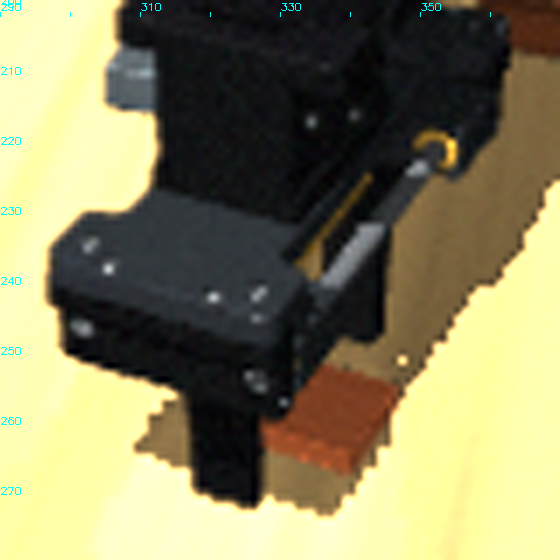

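>>> arm_command:
  increments:
    - {"hand": 1,"offset": [0,0,1],"rot": [0,0,0]}
    - {"hand": 1,"offset": [0,0,0],"rot": [0,0,0]}

```text
time_s: 7.85
tool_pos: [0.4764, 0.2028, -0.0239]
eef_rot: [[0.967, -0.254, -0.0], [-0.254, -0.967, -0.0], [0.0, 0.0, -1.0]]
ft_force: [0.4, 0.1, 0.4]
gripper_width: 0.087
```

>>> arm_command:
  increments:
    - {"hand": 1,"offset": [0,0,1],"rot": [0,0,0]}
    - {"hand": 1,"offset": [0,0,0],"rot": [0,0,0]}

```text
time_s: 8.1
tool_pos: [0.4764, 0.2028, -0.025]
eef_rot: [[0.967, -0.254, -0.0], [-0.254, -0.967, -0.0], [-0.0, 0.0, -1.0]]
ft_force: [-0.8, -0.3, 0.0]
gripper_width: 0.0869
```

>>> arm_command:
  increments:
    - {"hand": 1,"offset": [0,0,1],"rot": [0,0,0]}
    - {"hand": 1,"offset": [0,0,0],"rot": [0,0,0]}

```text
time_s: 8.35
tool_pos: [0.4766, 0.2029, -0.0254]
eef_rot: [[0.967, -0.254, 0.0], [-0.254, -0.967, -0.0], [0.0, 0.0, -1.0]]
ft_force: [-2.0, -0.8, 7.1]
gripper_width: 0.0868
```

Touched the bench at reported TCP z = -0.025, so the finger ends are 25 mm short of the reported TCP. I'll back up 4 mm and grip.

>>> arm_command:
  increments:
    - {"hand": 1,"offset": [0,0,-4],"rot": [0,0,0]}
    - {"hand": 0.4,"offset": [0,0,0],"rot": [0,0,0]}
    - {"hand": 0.3,"offset": [0,0,0],"rot": [0,0,0]}
    - {"hand": 0.3,"offset": [0,0,0],"rot": [0,0,0]}
    - {"hand": 0.3,"offset": [0,0,0],"rot": [0,0,0]}
    - {"hand": 0.3,"offset": [0,0,0],"rot": [0,0,0]}
    - {"hand": 0.3,"offset": [0,0,0],"rot": [0,0,0]}
    - {"hand": 0.3,"offset": [0,0,0],"rot": [0,0,0]}
  grip_force: 20

```text
time_s: 9.35
tool_pos: [0.4765, 0.2028, -0.0219]
eef_rot: [[0.967, -0.254, 0.0], [-0.254, -0.967, -0.0], [0.0, 0.0, -1.0]]
ft_force: [-0.0, 0.2, -1.1]
gripper_width: 0.0395
```

>>> arm_command:
  increments:
    - {"hand": 0.3,"offset": [0,0,-20],"rot": [0,0,0]}
    - {"hand": 0.3,"offset": [0,0,-35],"rot": [0,0,0]}
    - {"hand": 0.3,"offset": [0,0,-35],"rot": [0,0,0]}
    - {"hand": 0.3,"offset": [19,32,0],"rot": [0,0,0]}
    - {"hand": 0.3,"offset": [19,32,0],"rot": [0,0,0]}
    - {"hand": 0.3,"offset": [19,32,0],"rot": [0,0,0]}
    - {"hand": 0.3,"offset": [19,32,0],"rot": [0,0,0]}
    - {"hand": 0.3,"offset": [19,33,0],"rot": [0,0,0]}
    - {"hand": 0.3,"offset": [18,33,0],"rot": [0,0,0.07]}
    - {"hand": 0.3,"offset": [0,0,20],"rot": [0,0,0]}
    - {"hand": 0.3,"offset": [0,0,10],"rot": [0,0,0]}
    - {"hand": 0.3,"offset": [0,0,0],"rot": [0,0,0]}
    - {"hand": 0.3,"offset": [0,0,0],"rot": [0,0,0]}

```text
time_s: 10.98
tool_pos: [0.5368, -0.0129, 0.0388]
eef_rot: [[0.947, -0.321, 0.001], [-0.321, -0.947, 0.0], [0.001, -0.0, -1.0]]
ft_force: [-0.6, -0.6, -2.1]
gripper_width: 0.0395
```

```bash
python3 snap.py 6
python3 - <<'E'
from h import *
s=load('side',6);t=load('top',6)
crop(s,280,140,80,90,7,'pics/s6.png',2)
crop(t,325,170,80,80,7,'pics/t6.png',2.2)
E
```

```text
11.075 [ 0.5368 -0.0132  0.0388] 0.03950425228613241 [-0.73  0.03 -2.06]
```

View pics/s6.png

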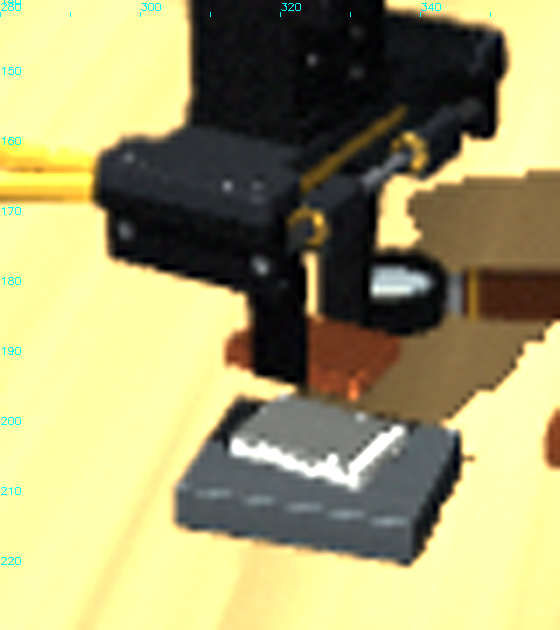

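View pics/t6.png

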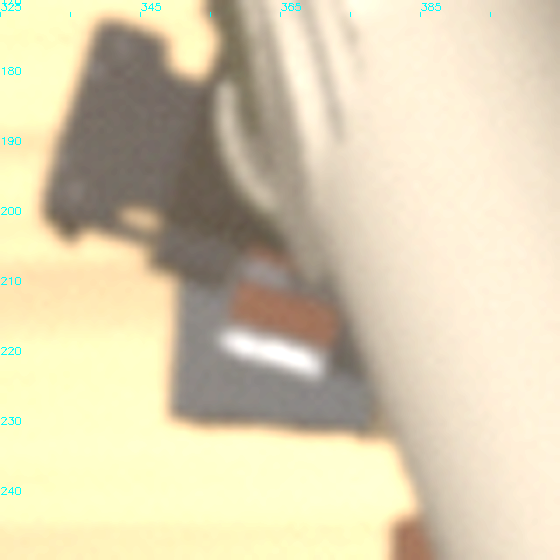

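```bash
cat > ov.py <<'E'
from h import *
def ov(im,x0,y0,w,h,s,fn,boxes,bright):
    crop(im,x0,y0,w,h,s,fn,bright); c=cv2.imread(fn)
    E=[(a,b) for a in range(8) for b in range(a+1,8) if bin(a^b).count('1')==1]
    for pts,col in boxes:
        p=((proj(im,pts)-[x0,y0]+.5)*s).astype(int)
        for a,b in E: cv2.line(c,tuple(map(int,p[a])),tuple(map(int,p[b])),col,1)
    cv2.imwrite(fn,c)
E
python3 - <<'E'
from ov import *
s=load('side',6);t=load('top',6)
G=(0,200,0);Bl=(255,0,0)
bs=lambda cx,cy,sx,sy:[(boxpts(cx,cy,-.327,.0657,.06,.04,.01),G),(boxpts(sx,sy,-.325,.025,.06,.04,.01),Bl)]
ov(s,300,170,50,50,12,'pics/s6o.png',bs(.5378,-.0132,.5365,-.0162),2)
ov(t,340,195,50,40,14,'pics/t6o.png',bs(.5378,-.0132,.5368,-.0113),2.2)
E
```

```text
(no output)
```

View pics/s6o.png

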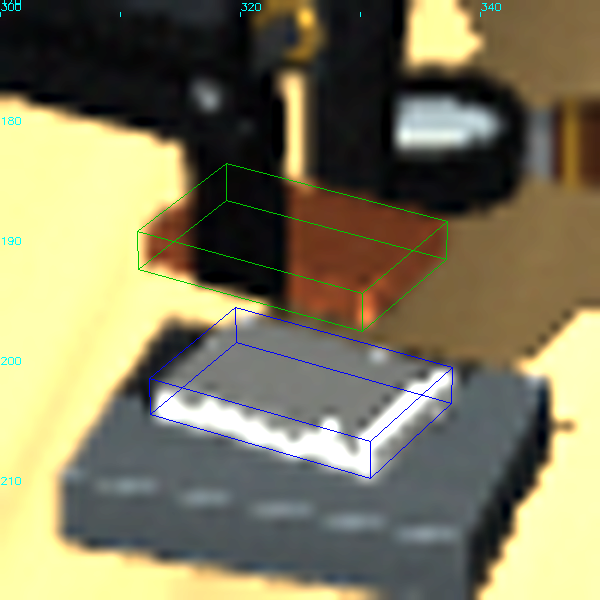

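View pics/t6o.png

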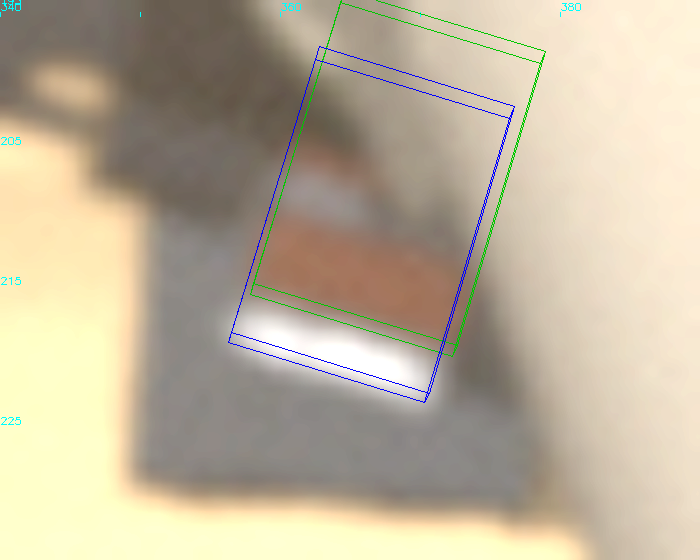

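>>> arm_command:
  increments:
    - {"hand": 0.3,"offset": [-1.1,0.4,12],"rot": [0,0,0]}
    - {"hand": 0.3,"offset": [0,0,10],"rot": [0,0,0]}
    - {"hand": 0.3,"offset": [0,0,6],"rot": [0,0,0]}
    - {"hand": 0.3,"offset": [0,0,0],"rot": [0,0,0]}
    - {"hand": 0.3,"offset": [0,0,0],"rot": [0,0,0]}

```text
time_s: 11.7
tool_pos: [0.5355, -0.0135, 0.0103]
eef_rot: [[0.947, -0.321, 0.0], [-0.321, -0.947, -0.0], [0.0, -0.0, -1.0]]
ft_force: [-0.7, -0.1, -1.5]
gripper_width: 0.0394
```

```bash
python3 snap.py 7
python3 - <<'E'
from ov import *
s=load('side',7);t=load('top',7);st=pickle.load(open('pics/st7.pkl','rb'))
zc=st['tool_pos'][2]+.0219+.005;R=st['eef_rot'];print(zc,np.arctan2(R[1,0],R[0,0]))
x,y=st['tool_pos'][:2]; 
G=(0,200,0);Bl=(255,0,0)
bs=lambda cx,cy,sx,sy:[(boxpts(cx,cy,-.327,zc,.06,.04,.01),G),(boxpts(sx,sy,-.325,.025,.06,.04,.01),Bl)]
ov(s,300,180,50,50,12,'pics/s7o.png',bs(x+.001,y,.5365,-.0162),2)
crop(s,300,180,50,50,12,'pics/s7.png',2)
crop(t,340,195,50,40,14,'pics/t7.png',2.2)
E
```

```text
11.8 [ 0.5355 -0.0136  0.0105] 0.03971659452333952 [-0.62  0.51 -2.17]
0.03737948632060752 -0.32722220916301564
```

View pics/s7o.png

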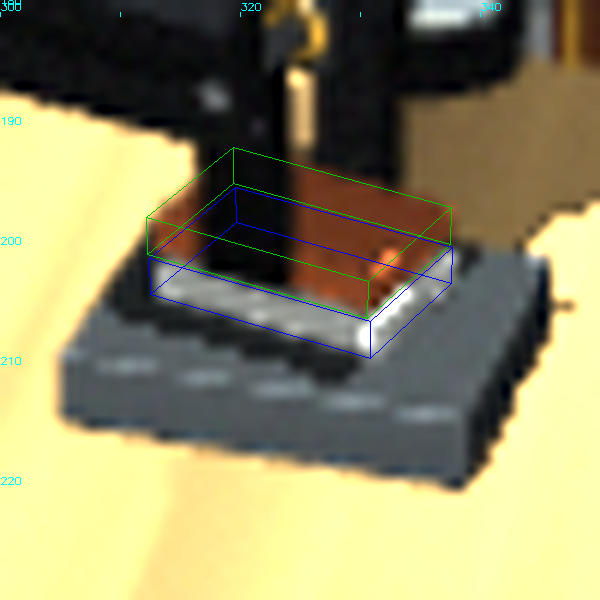

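View pics/s7.png

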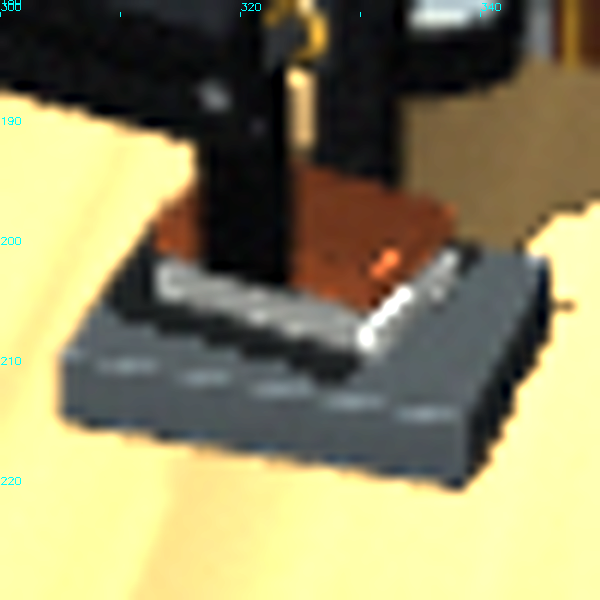

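View pics/t7.png

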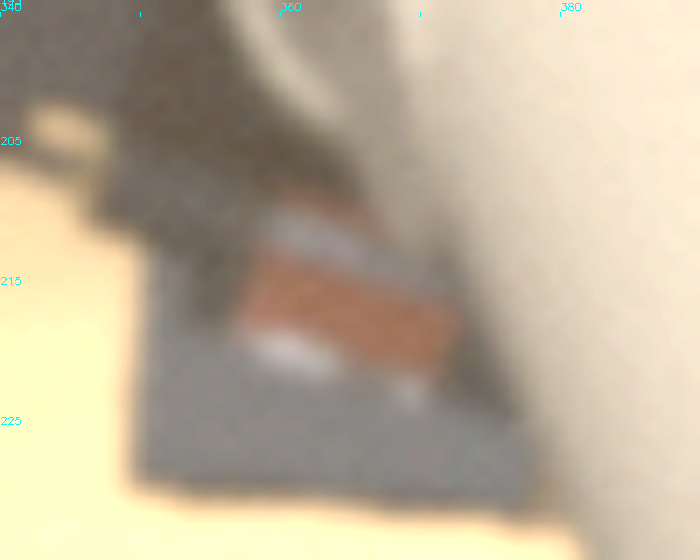

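Run:
```python
from ov import *
t=load('top',7);st=pickle.load(open('pics/st7.pkl','rb'));p=st['tool_pos']
Bl=(255,0,0);G=(0,200,0)
# visible lower half-plane fit: compare rg mask restricted to rows crossing near edge
x0,y0,w,h=win=(352,212,26,16)
m=soft(t,win,lambda c:c[...,0]/(c[...,1]+1),1.1,1.5)
import itertools
best=[]
# ignore pixels above finger: use rows where 4-neigh visible -> weight region within near strip polygon
for dx in np.arange(-.004,.0041,.0005):
  for dy in np.arange(-.004,.0041,.0005):
    b=boxpts(p[0]+dx,p[1]+dy,-.327,.0374,.06,.04,.01)
    q=sil(t,b,win=win)
    # weight: near strip in tool frame x<-12mm
    c,s_=np.cos(-.327),np.sin(-.327)
    strip=boxpts(p[0]-c*.028,p[1]-s_*.028,-.327,.0374,.034,.056,.01)
    W=sil(t,strip,win=win)
    best.append((((q-m)**2*W).sum(),dx*1e3,dy*1e3))
best.sort();print(best[:6])
ov(t,340,195,50,40,14,'pics/t7o.png',[(boxpts(p[0]+best[0][1]/1e3,p[1]+best[0][2]/1e3,-.327,.0374,.06,.04,.01),G),(boxpts(.5368,-.0113,-.322,.025,.06,.04,.01),Bl)],2.2)
```

```text
[(np.float64(33.67763958548902), np.float64(4.0), np.float64(0.5000000000000004)), (np.float64(33.78511701134081), np.float64(4.0), np.float64(-0.5)), (np.float64(33.84865188483534), np.float64(4.0), np.float64(0.0)), (np.float64(34.09208339864664), np.float64(4.0), np.float64(1.0)), (np.float64(34.151331952306684), np.float64(4.0), np.float64(-1.0)), (np.float64(34.46957520569998), np.float64(4.0), np.float64(1.4999999999999996))]
```

View pics/t7o.png

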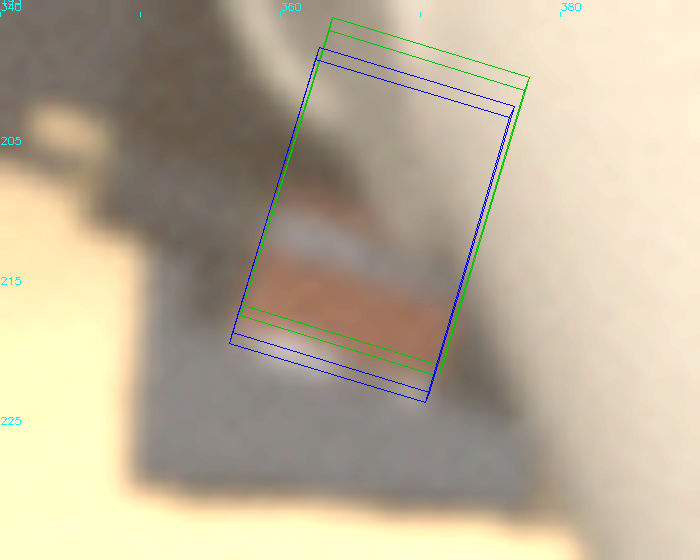

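Run:
```python
from h import *
def prof(k,z,ylat):
    t=load('top',k);st=pickle.load(open('pics/st%s.pkl'%k,'rb')) if k else None
    p=st['tool_pos'] if st else np.array([.5368,-.0113,0]);c,s=np.cos(-.326),np.sin(-.326)
    X=np.arange(-.044,-.008,.002);out=[]
    P=np.array([[p[0]+c*a+s*ylat,p[1]+s*a-c*ylat,z] for a in X])
    uv=proj(t,P).astype(np.float32)
    v=cv2.remap(t['color'].astype(np.float32),uv[:,0].reshape(1,-1),uv[:,1].reshape(1,-1),cv2.INTER_LINEAR)[0]
    print(k,z,ylat);print([(round(a*1e3),round(r/g,2),int(b)) for a,(r,g,b) in zip(X,v)])
for y in(-.012,0,.012):
    prof(7,.0424,y)
for y in(-.012,0,.012): prof(6,.0707,y)
prof(0,.03,0)
```

```text
7 0.0424 -0.012
[(-44, np.float32(1.03), 59), (-42, np.float32(1.03), 59), (-40, np.float32(1.03), 60), (-38, np.float32(1.04), 64), (-36, np.float32(1.04), 71), (-34, np.float32(1.06), 79), (-32, np.float32(1.08), 79), (-30, np.float32(1.14), 72), (-28, np.float32(1.23), 59), (-26, np.float32(1.33), 48), (-24, np.float32(1.37), 44), (-22, np.float32(1.37), 42), (-20, np.float32(1.36), 43), (-18, np.float32(1.34), 44), (-16, np.float32(1.27), 47), (-14, np.float32(1.17), 54), (-12, np.float32(1.1), 60), (-10, np.float32(1.07), 62)]
7 0.0424 0
[(-44, np.float32(1.02), 59), (-42, np.float32(1.03), 60), (-40, np.float32(1.04), 60), (-38, np.float32(1.05), 60), (-36, np.float32(1.06), 60), (-34, np.float32(1.08), 61), (-32, np.float32(1.12), 59), (-30, np.float32(1.18), 55), (-28, np.float32(1.28), 49), (-26, np.float32(1.36), 44), (-24, np.float32(1.39), 43), (-22, np.float32(1.37), 42), (-20, np.float32(1.36), 43), (-18, np.float32(1.33), 44), (-16, np.float32(1.27), 48), (-14, np.float32(1.17), 53), (-12, np.float32(1.11), 56), (-10, np.float32(1.08), 57)]
7 0.0424 0.012
[(-44, np.flo
[... 1967 characters left out ...]
2(1.37), 42), (-18, np.float32(1.34), 43), (-16, np.float32(1.29), 44), (-14, np.float32(1.23), 45), (-12, np.float32(1.14), 48), (-10, np.float32(1.1), 50)]
0 0.03 0
[(-44, np.float32(1.05), 57), (-42, np.float32(1.05), 57), (-40, np.float32(1.05), 58), (-38, np.float32(1.05), 58), (-36, np.float32(1.05), 63), (-34, np.float32(1.05), 73), (-32, np.float32(1.03), 90), (-30, np.float32(1.03), 108), (-28, np.float32(1.02), 122), (-26, np.float32(1.02), 130), (-24, np.float32(1.02), 133), (-22, np.float32(1.02), 134), (-20, np.float32(1.01), 133), (-18, np.float32(1.01), 133), (-16, np.float32(1.01), 133), (-14, np.float32(1.01), 133), (-12, np.float32(1.01), 133), (-10, np.float32(1.02), 133)]
```

Both views put the copper within about 1 mm of flush above the silver. I'll lower onto it and release.

>>> arm_command:
  increments:
    - {"hand": 0.3,"offset": [0,-0.4,1.5],"rot": [0,0,0]}
    - {"hand": 0.3,"offset": [0,0,1],"rot": [0,0,0]}
    - {"hand": 0.3,"offset": [0,0,0],"rot": [0,0,0]}

```text
time_s: 12.18
tool_pos: [0.5355, -0.0132, 0.0081]
eef_rot: [[0.947, -0.321, 0.0], [-0.321, -0.947, -0.0], [0.0, 0.0, -1.0]]
ft_force: [-3.1, 0.1, 4.5]
gripper_width: 0.0396
```

>>> arm_command:
  increments:
    - {"hand": 0.55,"offset": [0,0,-0.5],"rot": [0,0,0]}
    - {"hand": 0.6,"offset": [0,0,0],"rot": [0,0,0]}
    - {"hand": 0.7,"offset": [0,0,0],"rot": [0,0,0]}
    - {"hand": 0.7,"offset": [0,0,0],"rot": [0,0,0]}
    - {"hand": 0.7,"offset": [0,0,-20],"rot": [0,0,0]}
    - {"hand": 0.8,"offset": [0,0,-40],"rot": [0,0,0]}
    - {"hand": 0.8,"offset": [0,0,-40],"rot": [0,0,0]}
    - {"hand": 0.8,"offset": [0,50,0],"rot": [0,0,0]}
    - {"hand": 0.8,"offset": [0,50,0],"rot": [0,0,0]}
    - {"hand": 0.8,"offset": [0,50,0],"rot": [0,0,0]}
    - {"hand": 0.8,"offset": [0,50,0],"rot": [0,0,0]}
    - {"hand": 0.8,"offset": [0,50,0],"rot": [0,0,0]}

```text
time_s: 13.68
tool_pos: [0.4544, -0.2514, 0.1083]
eef_rot: [[0.947, -0.321, 0.0], [-0.321, -0.947, -0.0], [0.0, 0.0, -1.0]]
ft_force: [1.5, -0.2, -0.1]
gripper_width: 0.0694
```

```bash
python3 snap.py 8
python3 - <<'E'
from h import *
t=load('top',8);s=load('side',8)
crop(s,270,150,120,90,6,'pics/s8.png',2)
crop(t,335,180,120,90,6,'pics/t8.png',2.2)
E
```

```text
13.775 [ 0.4523 -0.2557  0.108 ] 0.06951923362433368 [-0.69 -0.59  0.11]
```

View pics/s8.png

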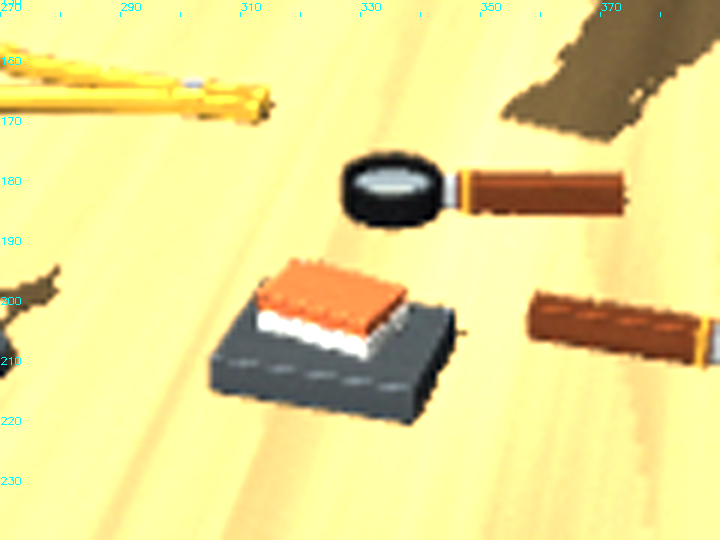

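View pics/t8.png

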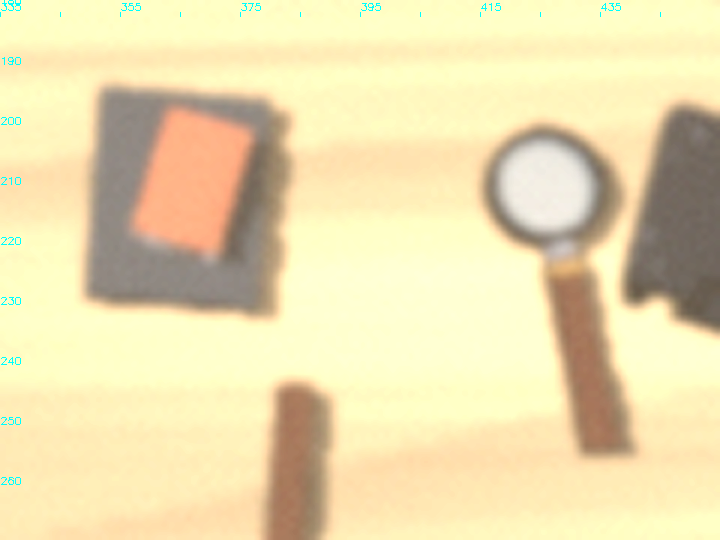

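Side view: the copper sits flush on the silver, with edges aligned at (312-336,193-209). Top view agrees, with the copper at (366,210). Now the fit check, the loupe pose and the collar height.

```bash
cat > meas.py <<'E'
from h import *
rg=lambda c:c[...,0]/(c[...,1]+1)
st3=[.005,.005,.1]
def cop(k,z=.035,p0=(.536,-.013,-.325)):
    t=load('top',k);s=load('side',k)
    wt,ws=(352,192,30,34),(306,188,36,22)
    mt=soft(t,wt,rg,1.1,1.4);ms=soft(s,ws,rg,1.3,1.9)
    f=lambda p:boxpts(p[0],p[1],p[2],z,.06,.04,.01)
    for nm,a in(('top',([t],[mt],[wt])),('side',([s],[ms],[ws]))):
        print('cop',nm,fit(*a,f,list(p0),st3))
E
python3 - <<'E'
from meas import *
cop(8)
t=load('top',0);s=load('side',0)
# handle
wt,ws=(424,224,20,36),(344,172,36,20)
mt=soft(t,wt,rg,1.25,1.5);ms=soft(s,ws,rg,1.35,2.0)
print(mt.sum(),ms.sum())
def f(p): # p: grip x,y,yaw
    c,q=np.cos(p[2]),np.sin(p[2]);return boxpts(p[0]-.010*c,p[1]-.010*q,p[2],.010,.09,.016,.02)
for nm,a in(('both',([t,s],[mt,ms],[wt,ws])),('top',([t],[mt],[wt])),('side',([s],[ms],[ws]))):
    print('loupe',nm,fit(*a,f,[.468,-.19,.13],st3))
# rim by darkness
def cyl(p,r=.028,h=.02,zc=.01):
    a=np.linspace(0,2*np.pi,48);return np.vstack([np.c_[p[0]+r*np.cos(a),p[1]+r*np.sin(a),0*a+zc+e] for e in(-h/2,h/2)])
wt,ws=(410,195,36,32),(322,170,26,22)
br=lambda c:c.sum(-1)
def rimmask(im,w,lo,hi):
    m=1-soft(im,w,br,lo,hi)
    # fill lens: bluish/grey low saturation
    x0,y0,a,b=w;c=im['color'][y0:y0+b,x0:x0+a].astype(float)
    grey=np.clip((1.25-c[...,0]/(c[...,2]+1))/.15,0,1)
    return np.maximum(m,grey)
mt=rimmask(t,wt,120,260);ms=rimmask(s,ws,100,260)
for nm,a in(('top',([t],[mt],[wt])),('side',([s],[ms],[ws]))):
    print('lens',nm,fit(*a,cyl,[.535,-.182],[.005,.005]))
# collar
for n,im,w in(('top',t,(340,125,22,22)),('side',s,(245,160,25,25))):
    m=soft(im,w,rg,1.7,2.6);ys,xs=np.mgrid[:w[3],:w[2]]
    print(n,m.sum(),(m*xs).sum()/m.sum()+w[0],(m*ys).sum()/m.sum()+w[1])
E
```

```text
cop top (array([ 0.53756824, -0.01246457, -0.32463305]), np.float64(17.282093506926053))
cop side (array([ 0.53703031, -0.01676392, -0.28551725]), np.float64(12.691955935578111))
46.14449725493793 147.94281411169237
loupe both (array([ 0.46731064, -0.18990504,  0.1637568 ]), np.float64(194.3056150750582))
loupe top (array([ 0.55540741, -0.19203704, -1.05888889]), np.float64(15.970722033126787))
loupe side (array([ 0.46509544, -0.19019491,  0.18783528]), np.float64(33.675086103321334))
lens top (array([ 0.53409191, -0.18022939]), np.float64(31.239620190401162))
lens side (array([ 0.53463346, -0.18252797]), np.float64(16.854831684811913))
top 4.680929459420495 349.6644511725785 138.77391916394373
side 39.76719334415707 257.5759060589278 173.03635811604738
```

Run:
```python
from meas import *
t=load('top',0);s=load('side',0)
print([t['color'][y,x].tolist() for x,y in((432,235),(433,245),(426,240),(440,250))],[s['color'][y,x].tolist() for x,y in((360,182),(360,190),(370,182))])
print(t['color'][136:142:1,346:354].tolist()[1:4])
R=lambda c:(c[...,0]-c[...,1])/(c.sum(-1))
for lohi in((.08,.12),(.12,.2)):
  wt=(424,226,20,32);mt=soft(t,wt,R,*lohi);print(mt.sum())
  def f(p):
    c,q=np.cos(p[2]),np.sin(p[2]);return boxpts(p[0]-.010*c,p[1]-.010*q,p[2],.010,.09,.016,.02)
  print(fit([t],[mt],[wt],f,[.466,-.19,.15],[.003,.003,.05]))
# brightness-based
wt=(424,226,20,32);mt=1-soft(t,wt,lambda c:c.sum(-1),160,290);print(mt.sum(),fit([t],[mt],[wt],f,[.466,-.19,.15],[.003,.003,.05]))
def tri(ut,us):
    g=lambda X:np.r_[proj(t,X)[0]-ut,proj(s,X)[0]-us]
    r=least_squares(g,[.7,.03,.1]);return r.x,r.fun
for n,im,w in(('top',t,(340,125,22,22)),('side',s,(245,160,25,25))):
    m=soft(im,w,R,.2,.35);ys,xs=np.mgrid[:w[3],:w[2]]
    c=((m*xs).sum()/m.sum()+w[0],(m*ys).sum()/m.sum()+w[1]);print(n,m.sum(),c)
    if n=='top':ct=c
print(tri(ct,c))
for n,im,z0 in(('top',t,0),('side',s,0)):
    pass
crop(s,240,145,40,75,8,'pics/g_s.png',2);crop(t,330,120,40,50,10,'pics/g_t.png',2.2)
```

```text
[[75, 54, 42], [75, 54, 41], [138, 118, 91], [106, 91, 70]] [[62, 33, 18], [174, 144, 90], [61, 31, 17]]
[[[119, 86, 68], [106, 62, 50], [99, 49, 42], [91, 48, 42], [77, 49, 44], [68, 47, 42], [66, 43, 36], [70, 44, 36]], [[114, 82, 64], [104, 61, 49], [100, 48, 41], [95, 47, 39], [87, 48, 42], [80, 45, 39], [77, 44, 37], [74, 44, 35]], [[115, 87, 68], [102, 64, 51], [98, 49, 40], [96, 46, 38], [96, 46, 39], [92, 46, 38], [89, 45, 37], [85, 46, 37]]]
123.02289516097953
(array([ 0.47387302, -0.18950661,  0.07783091]), np.float64(62.57951287255516))
1.1297435114803327
(array([ 0.532, -0.177, -0.55 ]), np.float64(0.06775999266909556))
221.16923076923075 (array([ 0.46670755, -0.18972398,  0.14968756]), np.float64(10.163698122479065))
top 6.812992787412597 (np.float64(349.7100312719889), np.float64(138.7741069356523))
side 47.81921606784781 (np.float64(256.2484456938288), np.float64(173.33520334141568))
(array([0.71244286, 0.03324063, 0.12265866]), array([-0.25157322, -1.03252606,  1.04351473,  0.30598377]))
```

View pics/g_s.png

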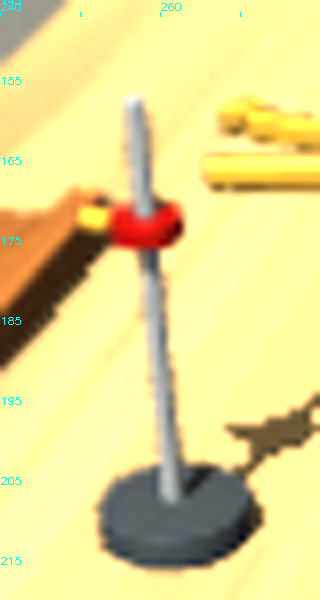

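View pics/g_t.png

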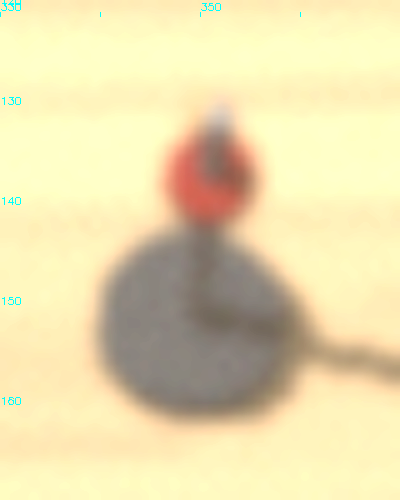

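Run:
```python
from meas import *
t=load('top',0);s=load('side',0)
def g(p):
    x,y,z,sx,sy,tx,ty=p
    S=np.array([sx,sy]);T=np.array([tx,ty])
    return np.r_[proj(s,[x,y,.169])[0]+S-[256.6,157.2],proj(s,[x,y,z])[0]+S-[257.8,172.8],proj(t,[x,y,.169])[0]+T-[351.5,131],proj(t,[x,y,z])[0]+T-[350.3,137.7],
      (proj(t,[x,y,.004])[0]+T-[349.4,152.3])*.7, (proj(s,[x,y,.004])[0]+S-[262,209.5])*.7, .7*S,.7*T]
r=least_squares(g,[.71,.03,.12,0,0,0,0]);print(r.x,r.fun.round(2))
```

```text
[ 0.71232247  0.02958487  0.12252729  0.18104673 -0.28792795 -0.16855075
 -0.15197316] [-0.21 -0.17  0.2   0.03  0.03  0.01  0.38 -0.07 -0.46  0.19 -0.11  0.4
  0.13 -0.2  -0.12 -0.11]
```

>>> arm_command:
  increments:
    - {"hand": 0.8,"offset": [0,0,0],"rot": [0,0,-0.16]}
    - {"hand": 0.8,"offset": [0,0,0],"rot": [0,0,-0.16]}
    - {"hand": 0.8,"offset": [0,0,0],"rot": [0,0,-0.16]}
    - {"hand": 0.8,"offset": [12,-31,15],"rot": [0,0,0]}
    - {"hand": 0.8,"offset": [11,-31,25],"rot": [0,0,0]}
    - {"hand": 0.8,"offset": [0,0,25],"rot": [0,0,0]}
    - {"hand": 0.8,"offset": [0,0,25],"rot": [0,0,0]}
    - {"hand": 0.8,"offset": [0,0,0],"rot": [0,0,0]}
    - {"hand": 0.8,"offset": [0,0,0],"rot": [0,0,0]}

```text
time_s: 14.9
tool_pos: [0.4689, -0.1851, 0.019]
eef_rot: [[0.988, 0.152, 0.001], [0.152, -0.988, -0.0], [0.001, 0.0, -1.0]]
ft_force: [-0.0, -0.6, -0.0]
gripper_width: 0.0696
```

```bash
python3 snap.py 9
python3 - <<'E'
from bench import state
print(state()['joint_positions'].round(2))
from h import *
t=load('top',9);s=load('side',9)
crop(s,310,110,100,100,6,'pics/s9.png',2)
crop(t,390,180,90,90,6,'pics/t9.png',2.2)
E
```

```text
15.0 [ 0.4691 -0.1854  0.0193] 0.06962750806113932 [-0.05 -0.41 -0.34]
[ 0.68  0.28 -0.44  1.95  0.15  0.94 -1.25]
```

View pics/s9.png

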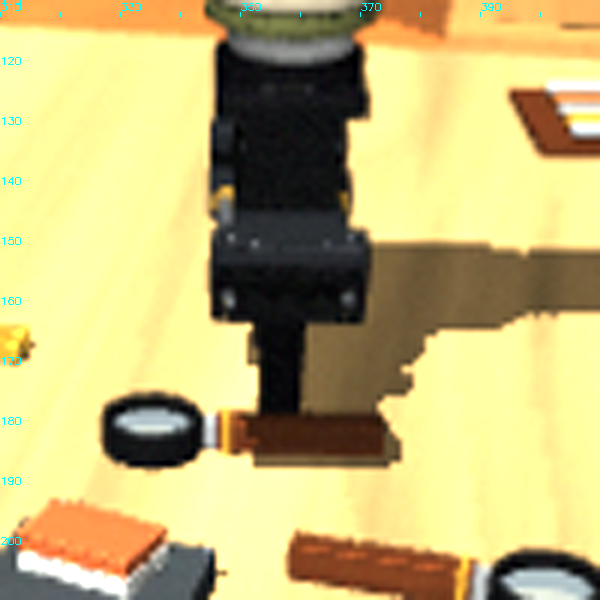

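View pics/t9.png

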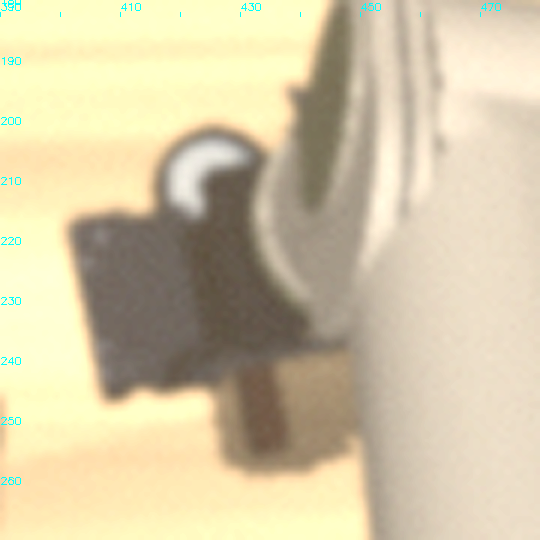

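>>> arm_command:
  increments:
    - {"hand": 0.8,"offset": [-3.5,4.5,0],"rot": [0,0,0]}
    - {"hand": 0.8,"offset": [0,0,15],"rot": [0,0,0]}
    - {"hand": 0.8,"offset": [0,0,15],"rot": [0,0,0]}
    - {"hand": 0.8,"offset": [0,0,5],"rot": [0,0,0]}
    - {"hand": 0.8,"offset": [0,0,5],"rot": [0,0,0]}
    - {"hand": 0.8,"offset": [0,0,0],"rot": [0,0,0]}

```text
time_s: 15.75
tool_pos: [0.4654, -0.19, -0.0221]
eef_rot: [[0.988, 0.152, -0.0], [0.152, -0.988, 0.0], [-0.0, -0.0, -1.0]]
ft_force: [-0.3, -0.2, -0.1]
gripper_width: 0.0694
```

>>> arm_command:
  increments:
    - {"hand": 0.3,"offset": [0,0,0],"rot": [0,0,0]}
    - {"hand": 0.2,"offset": [0,0,0],"rot": [0,0,0]}
    - {"hand": 0.1,"offset": [0,0,0],"rot": [0,0,0]}
    - {"hand": 0.05,"offset": [0,0,0],"rot": [0,0,0]}
    - {"hand": 0.05,"offset": [0,0,0],"rot": [0,0,0]}
    - {"hand": 0.05,"offset": [0,0,0],"rot": [0,0,0]}
    - {"hand": 0.05,"offset": [0,0,0],"rot": [0,0,0]}
    - {"hand": 0.05,"offset": [0,0,0],"rot": [0,0,0]}
  grip_force: 25

```text
time_s: 16.75
tool_pos: [0.4655, -0.1901, -0.0219]
eef_rot: [[0.988, 0.152, -0.0], [0.152, -0.988, -0.0], [-0.0, 0.0, -1.0]]
ft_force: [-0.1, 0.5, 0.3]
gripper_width: 0.0157
```

>>> arm_command:
  increments:
    - {"hand": 0.05,"offset": [0,0,-10],"rot": [0,0,0]}
    - {"hand": 0.05,"offset": [0,0,-22],"rot": [0,0,0]}
    - {"hand": 0.05,"offset": [0,0,-25],"rot": [0,0,0]}
    - {"hand": 0.05,"offset": [0,0,-25],"rot": [0,0,0]}
    - {"hand": 0.05,"offset": [0,0,-20],"rot": [0,0,0]}
    - {"hand": 0.05,"offset": [0,0,-10],"rot": [0,0,0]}
    - {"hand": 0.05,"offset": [0,0,0],"rot": [0,0,0]}
    - {"hand": 0.05,"offset": [4,-23,0],"rot": [0,0,0]}
    - {"hand": 0.05,"offset": [4,-23,0],"rot": [0,0,0]}
    - {"hand": 0.05,"offset": [4,-23,0],"rot": [0,0,0]}
    - {"hand": 0.05,"offset": [4,-23,0],"rot": [0,0,0]}
    - {"hand": 0.05,"offset": [4,-23,0],"rot": [0,0,0]}
    - {"hand": 0.05,"offset": [4,-23,0],"rot": [0,0,0]}
    - {"hand": 0.05,"offset": [4,-25,0],"rot": [0,0,0]}
    - {"hand": 0.05,"offset": [0,0,0],"rot": [0,0,0]}
    - {"hand": 0.05,"offset": [0,0,0],"rot": [0,0,0]}
  grip_force: 35

```text
time_s: 18.75
tool_pos: [0.468, -0.0253, 0.0896]
eef_rot: [[0.988, 0.152, -0.001], [0.152, -0.988, -0.0], [-0.001, 0.0, -1.0]]
ft_force: [1.1, -0.8, -1.8]
gripper_width: 0.0157
```

```bash
python3 snap.py 10
python3 - <<'E'
from ov import *
t=load('top',10);s=load('side',10)
crop(s,240,110,110,110,6,'pics/s10.png',2)
crop(t,325,160,90,90,7,'pics/t10.png',2.2)
E
```

```text
18.85 [ 0.4682 -0.0257  0.0898] 0.01528591471307542 [-0.37  0.22 -0.35]
```

View pics/s10.png

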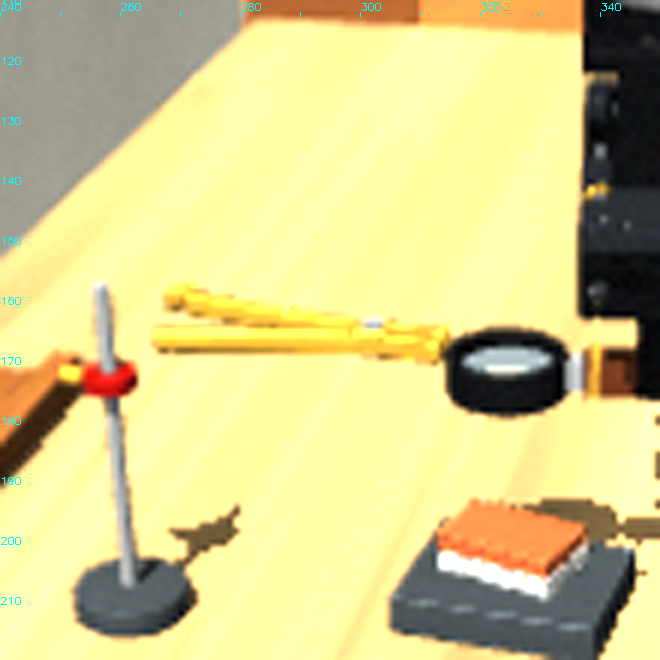

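View pics/t10.png

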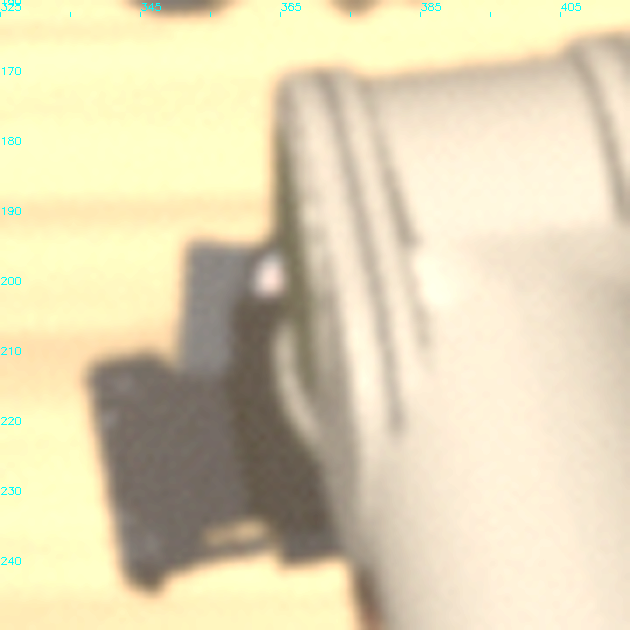

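Run:
```python
from meas import *
s=load('side',10);st=pickle.load(open('pics/st10.pkl','rb'));p=st['tool_pos']
cop(10)
a=np.linspace(0,2*np.pi,48)
def cyl(q,y=-.0149-.0016,r=.028,h=.02):return np.vstack([np.c_[q[0]+r*np.cos(a),y+r*np.sin(a),0*a+q[1]+e] for e in(-h/2,h/2)])
w=(311,162,24,20);x0,y0,aa,b=w
c=s['color'][y0:y0+b,x0:x0+aa].astype(float)
m=np.maximum(1-soft(s,w,lambda c:c.sum(-1),100,260),np.clip((1.25-c[...,0]/(c[...,2]+1))/.15,0,1))
print(p,fit([s],[m],[w],cyl,[.537,.122],[.004,.004]))
# collar now & its height with same y-bias; tongs/ingot unchanged?
s0=load('side',0)
for nm,(x,y,ww,h) in dict(tongs=(255,150,60,22),collar=(248,155,25,60),ing=(210,240,45,25)).items():
    print(nm,np.abs(s['color'][y:y+h,x:x+ww].astype(int)-s0['color'][y:y+h,x:x+ww]).mean())
```

```text
cop top (array([ 0.54341965, -0.00920413, -0.34066678]), np.float64(317.5709362395104))
cop side (array([ 0.53677267, -0.01729624, -0.26374418]), np.float64(10.903819856261375))
[ 0.4681892  -0.02569052  0.08979718] (array([0.53800173, 0.12166446]), np.float64(8.937525846429256))
tongs 2.5232323232323233
collar 2.2128888888888887
ing 2.6604444444444444
```

>>> arm_command:
  increments:
    - {"hand": 0.05,"offset": [-0.8,-1.2,-0.8],"rot": [0,0,0]}
    - {"hand": 0.05,"offset": [0,0,0],"rot": [0,0,0]}
    - {"hand": 0.05,"offset": [0,0,0],"rot": [0,0,0]}
    - {"hand": 0.05,"offset": [0,0,0],"rot": [0,0,0]}
    - {"hand": 0.05,"offset": [0,0,0],"rot": [0,0,0]}
    - {"hand": 0.05,"offset": [0,0,0],"rot": [0,0,0]}

```text
time_s: 19.6
tool_pos: [0.4674, -0.0236, 0.0909]
eef_rot: [[0.988, 0.152, -0.0], [0.152, -0.988, -0.0], [-0.0, 0.0, -1.0]]
ft_force: [-0.7, -0.5, -0.2]
gripper_width: 0.0158
```

Run:
```python
from bench import state,robot
s=state();print(s['time_s'],s['tool_pos'],abs(s['qvel']).max(),s['gripper_width'],s['ft_force'])
robot.sign_off()
```

```text
19.6 [ 0.46741448 -0.02364424  0.09092003] 0.002606948740321512 0.015767990981776843 [-0.66224259 -0.50673419 -0.24436295]
the job is handed in; nothing more can be done
```

The copper plate is on the silver plate and let go. The right-most loupe is held by its handle, level over the pile, and I handed the job in at 19.6 s.

**Last checks:**
- **Copper on silver:** the fitted centres agree within about 1.4 mm, and the long sides within about 0.04 rad in the side view and almost exactly in the top view.
- **Lens height:** about 0.1225 m after the final nudge (measured at 0.1217 m just before it). The collar measured 0.1225 m, good to about 2 mm.
- **Lens over the pile:** about 1–2 mm off centre. The arm hid the lens in the top view, so this rests on the side picture and the tool position.
- **Steadiness:** the handle was gripped at 15.8 mm with joint speeds near zero.
- **Bystanders:** the ingot, tongs and gauge looked unchanged in the side picture.

**What disagreed:**
- **Finger length:** the fingers end about 25 mm short of the reported tool point. My first copper grasp closed above the plate without touching it. I found the true length with a light touch on the bench and allowed for it after that.
- **Camera bias:** the two cameras differ by about 3–4 mm in y. I averaged them and compared positions within the same camera.

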